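# Hardness check on a moulded handle

### The job

Pull the drawer of the bench cabinet fully open by its handle and take the hand hardness tester out of its rack. Press the tester's sprung tip gently inside the ring marked on the sloping black moulding, with the tester square to that face and the plunger pushed about half-way in, never to its stop, and finish while still holding it there, motionless. Leave the other instruments in the drawer, the black tube and the screwdriver alone.

Things in the scene. Friction and masses are not known exactly. Their poses are not given: they have to be found in the camera images.
- cabinet_drawer0 (a joint): Pull of the drawer, m: 0 shut (at the start), 0.165 fully open; about 1 N of friction, stays where left. Its front panel, 15 mm thick, reaches from 15 to 138 mm above the bench. In it a white rack (top 68 mm above the bench) has three pockets in a row, 65 mm apart across the drawer, the middle one in line with the handle, 98 mm behind the front's outer face; from their centres to the drawer's inside front wall are 77 mm.
- cabinet_drawer0_handle (a point): Centre of the handle, a level steel bar 11 mm thick and 120 long, 35 mm out from the drawer front and 112 mm above the bench, moving with the drawer of a grey bench-top cabinet (260 mm deep, 300 wide, 150 high, fixed). Axes are the cabinet's: z up, y along the bar and the cabinet's width; the drawer slides out along -x.
- tester_grip (a point): Centre of the grey square grip of the hand hardness tester: 30 mm (its x) by 40 (its y) by 60 high, dark display on top (the other two instruments are round, without one). Its z axis runs from tip to display. It starts upright in any one of the three pockets, turned up to 0.35 rad from the cabinet's axes, the grip's underside on the rack, so that this point is 98 mm above the bench.
- plunger_tip (a point): End of the tester's round plunger tip (8 mm across), on the grip's axis, 58 mm below the grip's centre while the plunger is fully out.
- plunger (a joint): How far the plunger is pushed in, in m: 0 fully out, 0.010 at its stop. Sprung: about 1.2 N when it just starts to move, 0.6 N more for each mm, 4.2 N half-way in, 7.2 N at the stop.
- spot (a point): Centre of the white ring (12 mm inner, 17 mm outer diameter, white dot at the centre) on the flat top face of the black moulding, 75 mm above the bench. Its z axis points squarely out of that face: it leans 20 degrees from vertical, towards its own -x side (roughly towards the robot, turned by up to 0.5 rad). The face is 90 by 64 mm and the ring is at its middle. It is rigid.
- housing: The black moulding, a block 90 by 64 by 26 mm with a short tube stub on its +y side, fixed on a steel fixture plate (130 by 110 mm) on the bench; origin and axes as the ring's.
- tester: The same hardness tester, about 0.18 kg; origin at the underside of the grip, 30 mm below its centre, axes as the grip's. Below are a steel nose 16 mm across and 16 long and the plunger, both hanging in the pocket's 21 mm hole at the start: lift it straight up at least 35 mm to clear the rack and 120 mm to clear the drawer front.
- plug_gauge: Bystander: round steel plug gauge, 26 mm across, standing 58 mm above the rack in another pocket.
- setting_pin: Bystander: round brass setting pin, 30 mm across, standing 30 mm above the rack in the remaining pocket.
- tube: Bystander: black tube 34 mm across, 85 mm high, standing on the bench beyond the moulding; origin at its underside.
- screwdriver: Bystander: screwdriver with a yellow handle lying on the bench to the right of the moulding (-y).
Mind the look-alikes: they are no part of the job. Of the things that look like the part that bears spot, the smallest one is meant.

How it is judged:
On the way, in this order (a step that is already met when the one before it is completed fails the run):
1. the drawer is pulled fully open (at least 145 mm) (value of joint cabinet_drawer0 above 0.145 m), for 0.2 s.
2. the tester is held in the fingers, lifted clear of the drawer (height (world z) of tester_grip above 0.185 m and contact force between the fingers and tester above 1 N), for 0.2 s.
At the end, for the whole second after the job is handed in: The tester is held still in the fingers (slower than 10 mm/s), its tip within 6 mm of the ring's centre, its axis within 8 degrees of square to the face, the plunger pushed in 2.5 to 8.5 mm, pressing with 1.5 to 9 N; the drawer is still open (more than 100 mm) (distance between plunger_tip and spot below 0.006 m and angle between the z axis of tester_grip and the z axis of spot, either way round below 0.14 rad and z of tester_grip in the frame of spot above 0.03 m and value of joint plunger between 0.0025 and 0.0085 m and contact force between tester and housing between 1.5 and 9 N and contact force between the fingers and tester above 1 N and linear speed of tester below 0.01 m/s and value of joint cabinet_drawer0 above 0.1 m); the arm keeps its last pose, push and grip.
It fails at once if the plunger is driven to its stop on the moulding (value of joint plunger above 0.0097 m and contact force between tester and housing above 2 N).
It fails at once if the tester is pushed hard against the moulding (over 15 N) (contact force between tester and housing above 15 N).
It fails at once if another instrument is tipped or taken out of its pocket (angle between any of plug_gauge, setting_pin's own z axis and vertical above 0.5 rad or height (world z) of any of plug_gauge, setting_pin above 0.088 m).
It fails at once if the tube or the screwdriver is shifted (over 20 mm) (distance of any of tube, screwdriver from where it was at the start of the episode above 0.02 m).
It also fails if it takes over 54 s, if anything falls off the work surface, if the arm or the gripper's body presses on something with over 40 N, if the wrist force passes 120 N, or if a joint passes its speed limit or range.

### The arm

A 6-joint arm with a two-finger parallel gripper is mounted at the origin on the work surface. World frame = base frame: x ahead of the robot, y to its left, z up, the work surface at z = 0. Lengths are in m, angles in rad, forces in N, time in s.
With the tool pointing down it reaches from about 0.375 to 0.975 m from the base axis. Payload 3.8 kg.
Tool frame: the origin (TCP) lies on the centre line of the jaws, within the pads' length; the fingertips stand 14 mm ahead of it and the grasp point (between the pads) lies 5 mm behind it; z points along the fingers, y is the line along which they close (so a half turn about z gives the same grasp; the last joint's range is limited). The gripper opens to 85 mm and grips with 20 to 120 N. Pads are 22 mm wide; open, the fingers measure 114 mm over their backs; the gripper's body (76 mm by 85 mm) begins 54 mm behind the grasp point. The pads swing forward as they close: fully open they stand 13 mm farther back than shut.
Start: joints at [1.091, 0.264, 1.604, -0, 1.274, -0.037], TCP at [0.289, 0.61, 0.245] pointing down, gripper open.
Joint ranges: [-2.63, 2.63], [-0.94, 2.18], [0.31, 2.57], [-1.31, 4.45], [0, 2.66], [-2.55, 2.55]. Speed limits (rad/s): [2.57, 2.57, 3.14, 3.14, 3.14, 3.14].

### API

Orientations are given as a rotation vector (axis times angle).
In Python, from workcell import bot, eyes, spot_in gives the robot as it stands.
- The arm moves only by the tool carry_out, never from a script. Its argument "series" is text: rows parted by semicolons, each of 4 numbers parted by spaces: the shift along the world's x, y, z in m, then the turn about the world's z in degrees. In form: tx ty tz roll; .... A call has 1 to 20 rows; each row shifts and turns the commanded pose from where the row before left it; what a row does not reach is not made up. A row lasts 1/8 s, in which the tool goes at most 62.5 mm and 10.7 degrees, less where a joint would pass 70% of its speed; a pose out of reach is approached as far as the arm can. A call is refused whole if a number of a shift passes 0.0625 or a number of a turn 10.7, either way. A call with a gripper value outside its range is refused whole. "jaw" is the gripper command: -1 is shut, 1 is fully open, values between are in proportion, set as the call begins (left out, the last holds). The fingers move at their own pace and stop on an object; "grip_force" is the grip in N (left out, the last holds). Time passes only in rows, so rows that do not move let the fingers close. It gives the time, the measured TCP pose, the force, the opening and the grip force at its end, in the units of the state.
- bot.read_state(): the state, without advancing time (a new reading comes with each control period).
- eyes.read_camera(name): name is "scene" or "top" or "wrist"; returns (picture, depth): 384x512x3 uint8, blue, green, red; 384x512 float32, m along the optical axis (not along the pixel's ray), 0 where there is no reading.
- eyes.get_calibration(name): a dict with "K" (3x3 intrinsics, pixels), "position" and "rotation" of the camera in the world; the wrist camera has in their place "T_tool_cam" (4x4, takes a point from camera to tool coordinates, whose origin is the TCP and whose axes are the flange's). Camera axes: x right, y down, z forward; pixel columns grow to the right and rows downward; lengths in m; the calibration is good to about 2 mm. A picture is of the moment at which its call begins: read the wrist's pose just before it. get_calibration takes no time and is no camera call.
- bot.finish_job(): hands the job in; it is judged then, once.
Trained networks look in the newest picture that a camera, given by its name, has taken for a name from the list of things; names that differ only in an ending like _2 or _b are one class to them, and where a whole thing is asked for, a point or a joint stands for the part that bears it (a point fixed in the world has none). Each returns a list of dicts, best first, with "score" (0 to 1); they miss things now and then, are a little off and sometimes report something else, mostly with a low value. They report only what shows in the picture. A call takes as long as a camera call. They do not tell look-alikes from the thing itself.
- spot_in(camera, target): "rect" ([centre column, centre row, width, height] in pixels, round what is visible of it).
The state is a dict: "time": time; "q": joint angles; "joint_vel": joint speeds; "joint_torque": joint torques, N m; "tool_pos": TCP position; "tcp_rot": TCP orientation; "wrist_force": force on the tool from outside, world axes, zero at the start; "torque": the same for the moment, N m; "width": opening from 0.0 (shut) to 1.0 (fully open); "grip_force": force on a finger pad.
Only numpy, scipy, OpenCV 4.12 (cv2) and the standard library are available. Lean on these libraries where they do the work, as an engineer would, in place of code of your own. Each camera call takes 0.05 s, during which the arm holds its last target. There are 200 camera calls.

## Working session

There is one attempt and no reset: what is moved stays moved. The work goes in short steps, Python scripts to look and compute and a tool call to move; the robot and the scene stay as the last step left them, time stands still between calls to the robot, and variables do not carry over. Pictures are saved under pics/ and viewed, at most 10 in all, crops included, and the job is handed in when it is done.

Besides the shell and the picture viewer there is one more tool, called after ">>>" as name(argument=value, ...), one argument or row to a line, values as JSON. carry_out: Moves the arm, as the interface text tells. Its arguments: {"type":"object","properties":{"series":{"type":"string"},"jaw":{"type":"number"},"grip_force":{"type":"number"}},"required":["series"]}

```bash
mkdir -p pics; ls; cat > h.py <<'E'
import numpy as np, cv2
from workcell import bot, eyes, spot_in
from scipy.spatial.transform import Rotation as R
def cam(name):
    s=bot.read_state(); im,d=eyes.read_camera(name); c=eyes.get_calibration(name); K=np.array(c["K"])
    if name=="wrist":
        T=np.eye(4);T[:3,:3]=R.from_rotvec(s["tcp_rot"]).as_matrix();T[:3,3]=s["tool_pos"];T=T@np.array(c["T_tool_cam"])
    else:
        T=np.eye(4);r=np.array(c["rotation"]);T[:3,:3]=r if r.shape==(3,3) else R.from_rotvec(r).as_matrix();T[:3,3]=c["position"]
    return im,d,K,T
def cloud(d,K,T):
    v,u=np.mgrid[:d.shape[0],:d.shape[1]]
    P=np.stack([(u-K[0,2])/K[0,0]*d,(v-K[1,2])/K[1,1]*d,d],-1)
    W=P@T[:3,:3].T+T[:3,3]; W[d<=0]=np.nan
    return W
E
python3 - <<'E'
from h import *
s=bot.read_state(); print(s)
print(eyes.get_calibration("wrist"))
for n in ["scene","top"]:
    im,d,K,T=cam(n); cv2.imwrite(f"pics/{n}1.png",im); np.savez(f"{n}1.npz",im=im,d=d,K=K,T=T)
    print(n,K,T)
    for t in ["cabinet_drawer0_handle","tester","housing","plug_gauge","setting_pin","tube"]:
        print(n,t,[(r["score"],np.round(r["rect"])) for r in spot_in(n,t)])
E
```

```text
pics
{'time': 0.0, 'q': array([ 1.09111866e+00,  2.64772999e-01,  1.60539488e+00, -1.52995110e-05,
        1.27369748e+00, -3.68821588e-02]), 'joint_vel': array([ 4.91139815e-04, -4.45281944e-05, -6.24856472e-05, -3.61311001e-04,
       -1.16729850e-03,  7.48569308e-04]), 'joint_torque': array([-2.45632524e-03, -5.15123785e+01, -3.67309284e+01, -5.12149345e-04,
        1.32540800e-02,  1.75438527e-05]), 'tool_pos': array([0.28888275, 0.60927356, 0.24393734]), 'tcp_rot': array([-0.68974158, -3.06435815,  0.00345678]), 'wrist_force': array([-0.38012583, -0.47142309,  0.88613991]), 'torque': array([ 0.02966059, -0.01286346,  0.00361803]), 'grip_force': 0.0, 'width': 0.9995565263029198}
{'K': array([[326.67839981,   0.        , 261.80187621],
       [  0.        , 326.67839981, 195.28892982],
       [  0.        ,   0.        ,   1.        ]]), 'T_tool_cam': array([[-6.71297907e-05, -9.58975366e-01, -2.83489404e-01,
         7.18375034e-02],
       [ 9.99999861e-01,  8.39997809e-05, -5.20948932e-04,
         9.34412698e-05],
       [ 5.23390241e-04, -2.83489399e-01,  9.58975227e-01,
    
[... 770 characters left out ...]
[[489.11678439   0.         256.88438053]
 [  0.         489.11678439 192.27041325]
 [  0.           0.           1.        ]] [[ 4.23105574e-03 -9.90472724e-01  1.37644040e-01  3.46245297e-01]
 [-9.99764927e-01 -1.26281911e-03  2.16447675e-02 -1.36342074e-01]
 [-2.12647323e-02 -1.37703264e-01 -9.90245233e-01  1.37808023e+00]
 [ 0.00000000e+00  0.00000000e+00  0.00000000e+00  1.00000000e+00]]
top cabinet_drawer0_handle [(0.45, array([297., 184.,  44.,  36.]))]
top tester []
top housing [(0.71, array([301., 182.,  48.,  42.])), (0.64, array([239., 264.,  62.,  44.]))]
top plug_gauge [(0.59, array([299., 181.,  47.,  43.]))]
top setting_pin []
top tube [(0.46, array([321., 127.,  13.,  20.]))]
```

View pics/scene1.png

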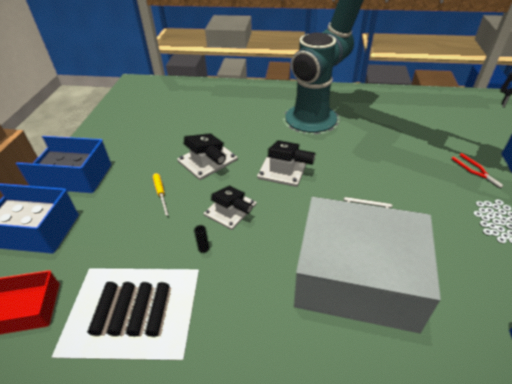

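View pics/top1.png

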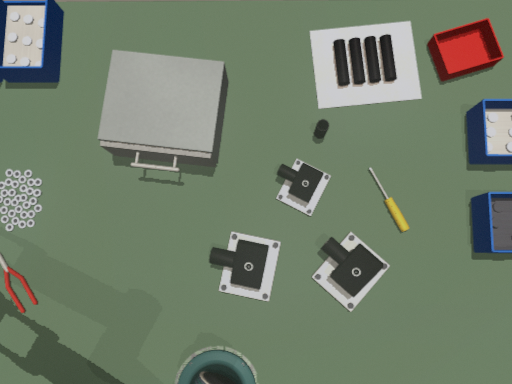

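The scene shows three mouldings. The smallest has its ring at about (305,184) in the top view, next to the tube at (321,128). The cabinet handle bar runs from (132,165) to (178,168) in the top view. Next I measure them.

```bash
python3 - <<'E'
from h import *
z=np.load("top1.npz"); im,d,K,T=[z[k] for k in("im","d","K","T")]; W=cloud(d,K,T)
# cabinet
m=(abs(W[...,2]-0.15)<0.012); m[:, 240:]=0
n,l,st,c=cv2.connectedComponentsWithStats(m.astype(np.uint8)); i=1+np.argmax(st[1:,4]); p=W[l==i]
r=cv2.minAreaRect(p[:,:2].astype(np.float32)); print("cab",r,np.nanmedian(p[:,2]))
print("box",cv2.boxPoints(r))
# handle
m=(abs(W[...,2]-0.115)<0.015); m[:150]=0;m[185:]=0;m[:,120:190]&=True;m[:,:120]=0;m[:,190:]=0
p=W[m];r=cv2.minAreaRect(p[:,:2].astype(np.float32)); print("handle",len(p),r,p[:,2].mean());print(cv2.boxPoints(r))
# face: dark region around ring
for nm in["top","scene"]:
    z=np.load(nm+"1.npz"); im,d,K,T=[z[k] for k in("im","d","K","T")]; W=cloud(d,K,T)
    if nm=="top": c0=(305,184);b=6
    else: c0=(228,192);b=5
    crop=im[c0[1]-40:c0[1]+40,c0[0]-40:c0[0]+40]; cv2.imwrite(f"pics/{nm}c.png",cv2.resize(crop,None,fx=6,fy=6,interpolation=cv2.INTER_CUBIC))
    print(nm,im[c0[1]-6:c0[1]+7,c0[0]-6:c0[0]+7].max(-1)); print(W[c0[1],c0[0]])
    q=W[c0[1]-b:c0[1]+b+1,c0[0]-b:c0[0]+b+1].reshape(-1,3);q=q[~np.isnan(q[:,0])];cc=q.mean(0);n=np.linalg.svd(q-cc)[2][2];n*=np.sign(n[2]);print("n",n,"tilt",np.degrees(np.arccos(n[2])),np.degrees(np.arctan2(n[1],n[0])))
E
```

```text
cab ((0.7554527521133423, 0.1447160392999649), (0.3026730716228485, 0.2612362504005432), 83.39666748046875) 0.1495659286014619
box [[ 0.6082982   0.00940387]
 [ 0.8678014  -0.02063696]
 [ 0.9026073   0.28002822]
 [ 0.6431041   0.31006902]]
handle 408 ((0.6064824461936951, 0.16361480951309204), (0.18737636506557465, 0.05477529764175415), 88.87017059326172) 0.11559703171995311
[[0.5772528  0.07048488]
 [0.63201743 0.06940481]
 [0.6357121  0.25674474]
 [0.58094746 0.2578248 ]]
top [[ 57  60  57  58  59  60  57  59  57  58  58  58  59]
 [ 58  59  60  55  58  76  76  64  59  59  57  60  57]
 [ 59  58  55  66 112 131 126 126 100  63  56  59  57]
 [ 59  58  58 103 169 155 145 177 165 106  59  58  58]
 [ 58  61  65 146 133  76  79  87 170 147  60  57  58]
 [ 56  59  78 157 133  78 110  91 145 131  72  60  57]
 [ 58  59  60 164 153  85  60  77 143 120  58  57  58]
 [ 60  60  59 104 148 138 112 124 128  92  55  59  57]
 [ 55  60  58  59  78 137 156 138  91  59  59  57  60]
 [ 59  59  60  56  58  58  60  57  58  59  59  57  57]
 [ 57  58  60  58  57  58  58  59  59  58  59  55  57]
 [ 58  60  5
[... 361 characters left out ...]
 27  30  28  32  33  45  60]
 [ 50  36  31  29  34  34  36  31  31  30  29  30  36]
 [ 29  28  27  45  66  69  70  63  49  38  32  27  28]
 [ 29  29  45  77 103 105 100  94  81  64  41  33  28]
 [ 30  30  57  93 121 124 118 116 115  96  60  33  25]
 [ 32  33  45  75 107 126 127 126 127 108  68  35  28]
 [ 31  31  33  45  71  88  95  95  91  76  49  33  29]
 [ 27  28  27  30  36  43  47  44  41  37  28  27  28]
 [ 30  29  29  26  31  32  29  29  29  26  31  30  30]
 [ 32  30  33  31  29  33  32  29  26  30  27  29  30]
 [ 32  29  31  32  29  30  25  26  28  29  26  26  25]]
[ 0.55363193 -0.2373261   0.07616033]
n [-0.37317633  0.06396316  0.92555288] tilt 22.248126605853695 170.27390188750314
```

View pics/topc.png

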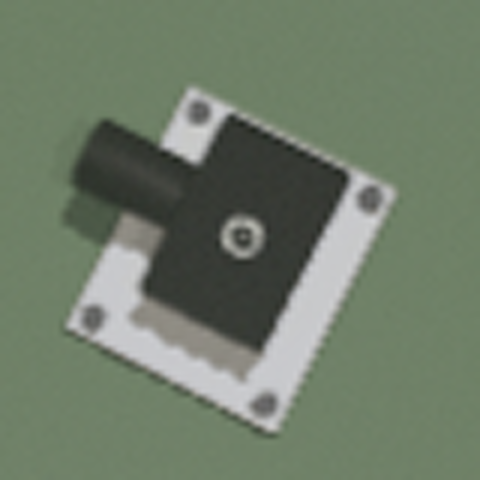

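```bash
python3 - <<'E'
from h import *
a=np.radians(-6.6); X=np.array([np.cos(a),np.sin(a)]);Y=np.array([-np.sin(a),np.cos(a)]); f=np.array([.6257,.1597])
for nm in["top","scene"]:
    z=np.load(nm+"1.npz"); im,d,K,T=[z[k] for k in("im","d","K","T")]; W=cloud(d,K,T)
    p=W.reshape(-1,3);p=p[(p[:,2]>.095)&(p[:,2]<.13)]
    x=(p[:,:2]-f)@X;y=(p[:,:2]-f)@Y
    k=(abs(y)<.07)&(x>-.08)&(x<-.025);print(nm,k.sum())
    h,e=np.histogram(x[k],11,(-.08,-.025));print(h,np.round(e,3))
    k&=(abs(y)<.05);c=np.polyfit(y[k],x[k],1);print(c,p[k].mean(0),np.percentile(x[k],[5,50,95]))
    k=(abs(y)<.1)&(x>-.08)&(x<-.025)
    print(np.percentile(y[k],[1,99]), np.percentile(p[k][:,2],[5,50,95]))
E
```

```text
top 212
[ 0  0  0  0  0  0  0 38 99 64 11] [-0.08  -0.075 -0.07  -0.065 -0.06  -0.055 -0.05  -0.045 -0.04  -0.035
 -0.03  -0.025]
[ 0.00958825 -0.03648953] [0.58963938 0.16538556 0.11620464] [-0.04117764 -0.03685471 -0.0313479 ]
[-0.06386391  0.06068026] [0.11112555 0.11602601 0.12083544]
scene 189
[  0   0   0   0   0   0   0   2  24 108  55] [-0.08  -0.075 -0.07  -0.065 -0.06  -0.055 -0.05  -0.045 -0.04  -0.035
 -0.03  -0.025]
[-0.00197263 -0.03162038] [0.59434251 0.16380337 0.11517327] [-0.03618236 -0.03117271 -0.02795541]
[-0.06444524  0.06036915] [0.10990651 0.11582066 0.11867118]
```

>>> carry_out(
  series="0.0302 -0.0446 0 -7.1; 0.0302 -0.0446 0 -7.1; 0.0302 -0.0446 0 -7.1; 0.0302 -0.0446 0 -7.1; 0.0302 -0.0446 0 -7.1; 0.0302 -0.0446 0 -7.1; 0.0302 -0.0446 0 -7.1; 0.0302 -0.0446 0 -7.1; 0.0302 -0.0446 0 -7.1; 0.0302 -0.0446 0 -7.3; 0 0 -0.03 0; 0 0 -0.03 0;0 0 0 0",
  jaw=-0.41,
  grip_force=40,
)

```text
time: 2.33
tool_pos: [0.5891, 0.1631, 0.1822]
tcp_rot: [-2.343, -2.088, 0.009]
wrist_force: [-0.1, -0.1, 0.2]
width: 0.294
grip_force: 0.0
```

```bash
python3 - <<'E'
from h import *
s=bot.read_state();print(s["time"],s["tool_pos"],R.from_rotvec(s["tcp_rot"]).as_matrix().round(3),s["width"])
im,d,K,T=cam("wrist");cv2.imwrite("pics/w1.png",im);W=cloud(d,K,T)
a=np.radians(-6.6); X=np.array([np.cos(a),np.sin(a)]);Y=np.array([-np.sin(a),np.cos(a)]); f=np.array([.6257,.1597])
p=W.reshape(-1,3);p=p[(p[:,2]>.1)&(p[:,2]<.125)];x=(p[:,:2]-f)@X;y=(p[:,:2]-f)@Y
k=(abs(y)<.05)&(x>-.08)&(x<-.015);print(k.sum(),p[k].mean(0),np.polyfit(y[k],x[k],1),np.percentile(x[k],[2,50,98]))
E
```

```text
2.325 [0.58905823 0.1630922  0.18224064] [[ 0.115  0.993 -0.006]
 [ 0.993 -0.115 -0.001]
 [-0.002 -0.006 -1.   ]] 0.29368472143496965
2804 [0.59280996 0.16820144 0.11649238] [ 0.01349    -0.03371213] [-0.03999082 -0.03426481 -0.01951097]
```

View pics/w1.png

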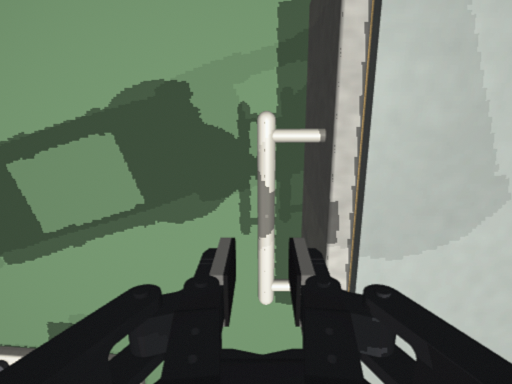

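The picture shows the bar at column 267, between the open fingers at 225–300, so I descend, grip and pull.

>>> carry_out(
  series="0.001 0 -0.03 0; 0 0 -0.03 0; 0 0 -0.015 0; 0 0 0 0",
)

```text
time: 2.88
tool_pos: [0.5927, 0.1643, 0.111]
tcp_rot: [2.344, 2.091, 0.001]
wrist_force: [-0.8, 0.5, -0.5]
width: 0.297
grip_force: 0.0
```

>>> carry_out(
  series="0 0 0 0; 0 0 0 0; 0 0 0 0; -0.01 0.0012 0 0; -0.02 0.0023 0 0; -0.02 0.0023 0 0; -0.02 0.0023 0 0; -0.02 0.0023 0 0; -0.02 0.0023 0 0; -0.02 0.0023 0 0; -0.02 0.0023 0 0; -0.01 0.0012 0 0; -0.005 0.0006 0 0; 0 0 0 0; 0 0 0 0",
  jaw=-1,
  grip_force=40,
)

```text
time: 4.75
tool_pos: [0.4274, 0.1833, 0.1118]
tcp_rot: [2.344, 2.09, 0.003]
wrist_force: [-0.5, -0.9, 8.8]
width: 0.106
grip_force: 41.0
```

>>> carry_out(
  series="-0.002 0 0 0; 0 0 0 0; 0 0 0 0",
  jaw=-0.41,
)

```text
time: 5.12
tool_pos: [0.4245, 0.1829, 0.1098]
tcp_rot: [-2.345, -2.09, 0.002]
wrist_force: [0.8, -0.6, 0.0]
width: 0.294
grip_force: 0.0
```

>>> carry_out(
  series="0 0 0.03 0; 0 0 0.05 0; 0.01 0 0.05 10; 0.02 0 0.05 10; 0.02 0 0.01 10; 0.02 -0.002 0 10; 0.02 -0.003 0 10; 0.02 -0.005 0 10; 0.01 -0.005 0 10; 0 0 0 10; 0 0 0 10; 0 0 0 0; 0 0 0 0",
  jaw=1,
)

```text
time: 6.75
tool_pos: [0.5451, 0.168, 0.3]
tcp_rot: [-0.184, -3.136, 0.0]
wrist_force: [1.2, -0.4, 0.3]
width: 1.007
grip_force: 0.0
```

```bash
python3 - <<'E'
from h import *
s=bot.read_state();print(s["time"],s["tool_pos"],R.from_rotvec(s["tcp_rot"]).as_matrix().round(3),s["width"])
im,d,K,T=cam("wrist");cv2.imwrite("pics/w2.png",im);np.savez("w2.npz",im=im,d=d,K=K,T=T)
for t in ["tester_grip","tester","plug_gauge","setting_pin"]: print(t,[(r["score"],np.round(r["rect"])) for r in spot_in("wrist",t)])
E
```

```text
6.75 [0.54505772 0.16799514 0.29995959] [[-0.993  0.117 -0.001]
 [ 0.117  0.993 -0.   ]
 [ 0.001 -0.    -1.   ]] 1.006886409957173
tester_grip [(0.55, array([326., 188.,  49.,  50.]))]
tester [(0.84, array([327., 185.,  53.,  49.]))]
plug_gauge [(0.95, array([262., 186.,  25.,  36.])), (0.75, array([261., 158., 344., 240.]))]
setting_pin [(0.94, array([203., 182.,  29.,  30.]))]
```

View pics/w2.png

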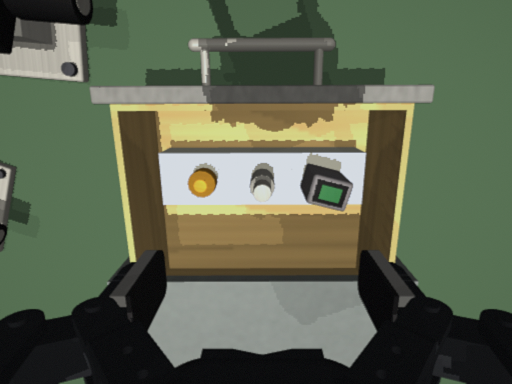

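Drawer is open. The tester, with its green display, is at (330,190), in the +y pocket. The gauge and the pin are to the left of it. Next I measure the tester's pose.

```bash
python3 - <<'E'
from h import *
z=np.load("w2.npz"); im,d,K,T=[z[k] for k in("im","d","K","T")]; W=cloud(d,K,T)
m=(abs(W[...,2]-.128)<.006);m[:140]=0;m[225:]=0;m[:,:295]=0;m[:,360:]=0
p=W[m];print(m.sum(),np.median(p[:,2]))
r=cv2.minAreaRect(p[:,:2].astype(np.float32));print(r);print(cv2.boxPoints(r))
m=(W[...,2]>.133);m[120:]=0;m[:,:90]=0;m[:,440:]=0;p=W[m&(W[...,2]<.145)];r=cv2.minAreaRect(p[:,:2].astype(np.float32));print("front",r,cv2.boxPoints(r))
E
```

```text
1259 0.12860246253877494
((0.5672265291213989, 0.23018363118171692), (0.03989790380001068, 0.03008592501282692), 68.24905395507812)
[[0.545862   0.21722949]
 [0.573806   0.20608047]
 [0.58859104 0.24313778]
 [0.5606471  0.2542868 ]]
front ((0.4696977138519287, 0.17615550756454468), (0.2937604784965515, 0.014792369678616524), 83.26314544677734) [[0.44512215 0.03115706]
 [0.45981237 0.02942176]
 [0.49427328 0.32115394]
 [0.47958305 0.32288927]]
```

>>> carry_out(
  series="0.006 0.016 0 -5; 0.006 0.016 0 -5; 0.005 0.015 0 -5; 0.0052 0.0152 -0.02 0; 0 0 -0.04 0; 0 0 -0.04 0; 0 0 -0.03 0; 0 0 0 0; 0 0 0 0",
  jaw=0.36,
  grip_force=30,
)

```text
time: 8.12
tool_pos: [0.5678, 0.2304, 0.1707]
tcp_rot: [0.587, 3.086, 0.0]
wrist_force: [0.8, -0.3, 0.1]
width: 0.684
grip_force: 0.0
```

```bash
python3 - <<'E'
from h import *
s=bot.read_state();M=R.from_rotvec(s["tcp_rot"]).as_matrix();print(s["time"],s["tool_pos"],np.degrees(np.arctan2(M[1,1],M[0,1])),s["width"])
im,d,K,T=cam("wrist");cv2.imwrite("pics/w3.png",im);W=cloud(d,K,T)
m=(abs(W[...,2]-.128)<.006);u=(W[...,0]-.567)**2+(W[...,1]-.23)**2<.03**2;m&=u;p=W[m]
r=cv2.minAreaRect(p[:,:2].astype(np.float32));print(m.sum(),r)
E
```

```text
8.125 [0.56780536 0.23044106 0.17072045] 68.46709722283357 0.6839267689992959
3475 ((0.5669988393783569, 0.2307429313659668), (0.04009585827589035, 0.029834333807229996), 69.42837524414062)
```

View pics/w3.png

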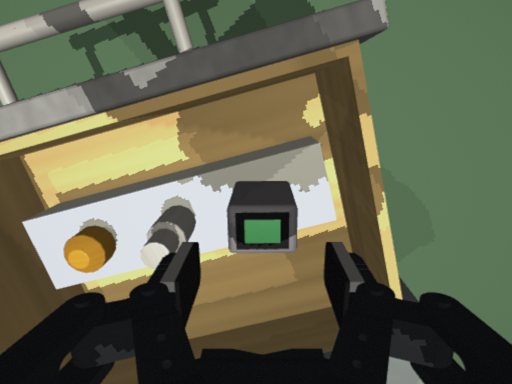

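The tester sits centred between the fingers at (263,215) and aligned with them. I narrow the jaw slightly for gauge clearance and descend.

>>> carry_out(
  series="-0.0006 0 0 0; 0 0 -0.03 0; 0 0 -0.03 0; 0 0 -0.017 0; 0 0 0 0",
  jaw=0.22,
)

```text
time: 8.8
tool_pos: [0.5661, 0.2299, 0.0924]
tcp_rot: [-0.588, -3.084, 0.002]
wrist_force: [-0.4, 0.5, -0.4]
width: 0.614
grip_force: 0.0
```

>>> carry_out(
  series="0 0 0 0; 0 0 0 0; 0 0 0 0; 0 0 0 0; 0 0 0.02 0; 0 0 0.03 0; 0 0 0.03 0; 0 0 0.03 0; 0 0 0.02 0; 0 0 0 0;0 0 0 0",
  jaw=-1,
  grip_force=30,
)

```text
time: 10.18
tool_pos: [0.566, 0.2299, 0.2221]
tcp_rot: [-0.587, -3.084, 0.002]
wrist_force: [0.5, -0.2, -2.5]
width: 0.465
grip_force: 33.4
```

```bash
python3 - <<'E'
from h import *
z=np.load("w2.npz"); im,d,K,T=[z[k] for k in("im","d","K","T")]; W=cloud(d,K,T)
o=np.array([.4624,.177]);X=np.array([.9932,-.1167]);Y=np.array([.1167,.9932])
for c in(300,330):
  for v in range(82,125,2): 
    w=W[v,c]; print(c,v,np.round([(w[:2]-o)@X,(w[:2]-o)@Y,w[2]],4))
im,d,K,T=cam("scene");cv2.imwrite("pics/s2.png",cv2.resize(im[100:300,230:490],None,fx=3,fy=3,interpolation=cv2.INTER_CUBIC))
E
```

```text
300 82 [-0.0088  0.0479 -0.0007]
300 84 [-0.0065  0.048  -0.0005]
300 86 [0.0009 0.0329 0.137 ]
300 88 [0.0025 0.0328 0.1383]
300 90 [0.0041 0.033  0.1375]
300 92 [0.0058 0.0328 0.1396]
300 94 [0.0073 0.0331 0.1372]
300 96 [0.009  0.0331 0.1381]
300 98 [0.0106 0.0331 0.1385]
300 100 [0.0123 0.0333 0.1371]
300 102 [0.0139 0.0335 0.1362]
300 104 [0.0157 0.0343 0.1288]
300 106 [0.0174 0.0345 0.1276]
300 108 [0.0191 0.0344 0.1289]
300 110 [0.0208 0.0346 0.128 ]
300 112 [0.0265 0.0465 0.0221]
300 114 [0.0288 0.0465 0.0229]
300 116 [0.0312 0.0466 0.0225]
300 118 [0.0336 0.0468 0.0214]
300 120 [0.0359 0.0469 0.0219]
300 122 [0.0382 0.0467 0.0237]
300 124 [0.0407 0.0471 0.0216]
330 82 [-0.0088  0.0851  0.0001]
330 84 [-0.0064  0.0851  0.0005]
330 86 [0.0009 0.058  0.1386]
330 88 [0.0025 0.0584 0.1374]
330 90 [0.0041 0.0584 0.1375]
330 92 [0.0057 0.0585 0.1376]
330 94 [0.0074 0.0586 0.1379]
330 96 [0.009  0.0585 0.1385]
330 98 [0.0106 0.0587 0.1382]
330 100 [0.0123 0.0592 0.136 ]
330 102 [0.0139 0.0591 0.1373]
330 104 [0.0157 0.0606 0.1299]
330 106 [0.0174 0.0613 0.1271]
330 108 [0.0191 0.061  0.1291]
330 110 [0.0242 0.0825 0.0228]
330 112 [0.0266 0.083  0.021 ]
330 114 [0.0288 0.0827 0.0229]
330 116 [0.0313 0.0832 0.0211]
330 118 [0.0335 0.0831 0.0226]
330 120 [0.036  0.0834 0.0216]
330 122 [0.0383 0.0834 0.0223]
330 124 [0.0407 0.0837 0.0215]
```

View pics/s2.png

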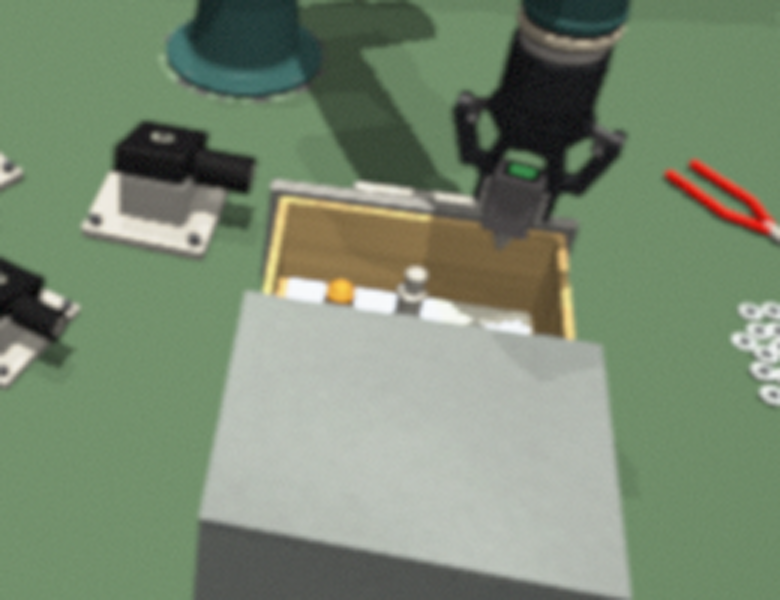

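The tester hangs upright in the jaws. Moves only turn about the vertical, so I get the 20° lean by pivoting the tester in the pads, pushing its nose against the inside top edge of the drawer front, which is at its end stop.

>>> carry_out(
  series="-0.02 0.0023 0 5; -0.02 0.0023 0 5; -0.02 0.0023 0 4.8; -0.0062 0.0009 0 0; 0 0 -0.02 0; 0 0 -0.02 0; 0 0 -0.0087 0; 0 0 0 0; 0 0 0 0",
  grip_force=20,
)

```text
time: 11.35
tool_pos: [0.5013, 0.2381, 0.1749]
tcp_rot: [0.186, 3.135, 0.001]
wrist_force: [-0.3, -0.6, -1.8]
width: 0.466
grip_force: 33.4
```

>>> carry_out(
  series="-0.003 0.0003 0 0; -0.003 0.0004 0 0; -0.003 0.0003 0 0; -0.003 0.0004 0 0; 0 0 0 0",
)

```text
time: 11.98
tool_pos: [0.4904, 0.2394, 0.1756]
tcp_rot: [0.184, 3.131, 0.001]
wrist_force: [4.9, -1.3, -3.0]
width: 0.464
grip_force: 33.0
```

>>> carry_out(
  series="-0.003 0.0003 0 0; -0.003 0.0004 0 0; -0.003 0.0003 0 0; -0.003 0.0004 0 0; 0 0 0 0",
  grip_force=20,
)

```text
time: 12.6
tool_pos: [0.4789, 0.2409, 0.1758]
tcp_rot: [0.184, 3.13, 0.001]
wrist_force: [6.0, -0.9, -2.9]
width: 0.465
grip_force: 33.0
```

```bash
python3 - <<'E'
from h import *
s=bot.read_state();print(s["time"],s["tool_pos"],s["wrist_force"])
im,d,K,T=cam("wrist");cv2.imwrite("pics/w4.png",im);np.savez("w4.npz",im=im,d=d,K=K,T=T)
E
```

```text
12.6 [0.47890553 0.240854   0.17580717] [ 5.96689482 -0.87405926 -2.85037129]
```

View pics/w4.png

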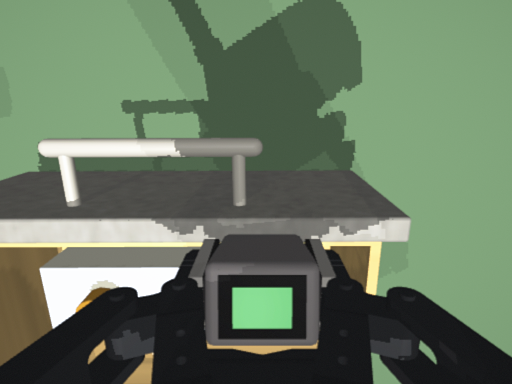

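The display at (262,308) shows the tester pivoted toward the robot. I measure its tilt by fitting a plane to the display.

```bash
cat >> h.py <<'E'
def tilt(W,im):
    # top (display) plane found by RANSAC-like trimmed fit around green pixels
    g=(im[...,1]>120)&(im[...,1].astype(int)>im[...,2]+50)&(im[...,0]<130); g[:230]=0; g[:,:200]=0; g[:,320:]=0
    v,u=np.where(g); m=np.zeros(g.shape,bool); m[v.min()-6:v.max()+7,u.min()-10:u.max()+11]=1
    q=W[m];q=q[~np.isnan(q[:,0])]
    for _ in range(8):
        c=np.median(q,0) if _==0 else q.mean(0);n=np.linalg.svd(q-q.mean(0))[2][2];r=abs((q-q.mean(0))@n);q=q[r<max(.0015,np.percentile(r,80) if _<3 else 0)]
    n*=np.sign(n[2]); return n,q.mean(0),len(q),W[g].mean(0),(u.min(),u.max(),v.min(),v.max())
E
python3 - <<'E'
from h import *
z=np.load("w4.npz"); im,d,K,T=[z[k] for k in("im","d","K","T")]; W=cloud(d,K,T)
n,c,k,g,b=tilt(W,im);print(n,c,k,g,b,"tilt",np.degrees(np.arccos(n[2])),np.degrees(np.arctan2(n[1],n[0])))
E
```

```text
[ 0.71533593 -0.08475937  0.69362119] [0.51051373 0.23701849 0.17584016] 1475 [nan nan nan] (np.int64(208), np.int64(316), np.int64(287), np.int64(352)) tilt 46.082554331570336 -6.7574079928101005
```

```bash
cat >> h.py <<'E'
def green(im):
    hsv=cv2.cvtColor(im,cv2.COLOR_BGR2HSV); m=((hsv[...,1]>130)&(hsv[...,0]>52)&(hsv[...,0]<75)&(hsv[...,2]>120)).astype(np.uint8); m[:180]=0
    n,l,st,c=cv2.connectedComponentsWithStats(m); i=1+np.argmax(st[1:,4]); cn=cv2.findContours((l==i).astype(np.uint8),0,1)[0][0]
    r=cv2.approxPolyDP(cv2.convexHull(cn),4,True)[:,0]; return r,st[i],c[i]
E
python3 - <<'E'
from h import *
z=np.load("w4.npz"); im,d,K,T=[z[k] for k in("im","d","K","T")]
print(green(im)); print(cv2.cvtColor(im,cv2.COLOR_BGR2HSV)[310,262],d[310,200:320:8],d[240:360:8,262])
print(im[225:365:3,262].max(-1)); print(im[320,195:330:3].max(-1))
i3=cv2.imread("pics/w3.png");print(green(i3));print(cv2.cvtColor(i3,cv2.COLOR_BGR2HSV)[230,262]); print(i3[180:260:2,262].max(-1))
E
```

```text
Traceback (most recent call last):
  File "h.py", line 26, in green
    n,l,st,c=cv2.connectedComponentsWithStats(m); i=1+np.argmax(st[1:,4]); cn=cv2.findContours((l==i).astype(np.uint8),0,1)[0][0]
                                                      ~~~~~~~~~^^^^^^^^^^
ValueError: attempt to get argmax of an empty sequence
```

```bash
python3 - <<'E'
from h import *
for f,p in(("pics/w4.png",(310,262)),("pics/w3.png",(230,262)),("pics/w3.png",(200,400))):
    im=cv2.imread(f);print(im[p],cv2.cvtColor(im,cv2.COLOR_BGR2HSV)[p])
z=np.load("w4.npz");d=z["d"];im=z["im"]
print(d[310,200:330:8].round(3),d[230:370:8,262].round(3))
print(im[225:365:3,262].max(-1)); print(im[320,195:330:3].max(-1))
E
sed -i 's/hsv\[...,1\]>130)&(hsv\[...,0\]>52)&(hsv\[...,0\]<75)&(hsv\[...,2\]>120)/abs(im.astype(int)-REF).max(-1)<45)/' h.py
```

```text
[150 223 138] [ 64  97 223]
[ 88 144  76] [ 65 120 144]
[ 83 111  86] [ 57  64 111]
[0.088 0.113 0.111 0.111 0.111 0.11  0.112 0.11  0.11  0.11  0.11  0.11
 0.11  0.111 0.112 0.121 0.089] [0.18  0.156 0.139 0.123 0.113 0.111 0.11  0.11  0.11  0.11  0.11  0.111
 0.111 0.111 0.113 0.343 0.082 0.078]
[118 118 118  85  58  60  58  58  59  59  60  58  62  80  96 106 111  25
  28  28  26 223 222 222 223 223 223 223 223 223 223 223 223 221 215  23
  26  26  77 102 138 210 209 111  23  24  22]
[ 28  25  24  49  88  96 105 104  27  26  25  24  51 221 221 221 223 222
 222 223 223 222 223 221 221 220 220 220 220 218 217 215 162  26  27  26
  29  76 106 106 100  80  22  25  24]
```

```bash
cat >> h.py <<'E'
def face(W,r0,r1,c0,c1):
    q=W[r0:r1,c0:c1].reshape(-1,3);q=q[~np.isnan(q[:,0])]
    for _ in range(6):
        c=q.mean(0);n=np.linalg.svd(q-c,full_matrices=False)[2][2];r=abs((q-c)@n);q=q[r<=max(np.median(r)*3,1e-4)]
    n*=np.sign(n[2]);return n,c,len(q),np.degrees(np.arccos(n[2])),np.degrees(np.arctan2(n[1],n[0]))
E
python3 - <<'E'
from h import *
z=np.load("w4.npz"); im,d,K,T=[z[k] for k in("im","d","K","T")]; W=cloud(d,K,T)
print(face(W,280,338,214,310)); print(face(W,290,325,234,290))
print("pivot->top",T[:3,3])
E
```

```text
(array([-0.22889602,  0.02826042,  0.97304057]), array([0.47486366, 0.24118715, 0.20959391]), 5096, np.float64(13.334400768607651), np.float64(172.96165183168196))
(array([-0.22502644,  0.02500739,  0.97403169]), array([0.47414501, 0.24131413, 0.20969691]), 1841, np.float64(13.08590627485599), np.float64(173.65868777165667))
pivot->top [0.40681279 0.24930561 0.30416759]
```

>>> carry_out(
  series="-0.0027 0.0003 0 0; -0.0027 0.0003 0 0; 0 0 0 0; 0 0 0 0",
)

```text
time: 13.15
tool_pos: [0.4738, 0.2416, 0.1761]
tcp_rot: [0.185, 3.13, 0.002]
wrist_force: [6.1, -1.4, -1.9]
width: 0.462
grip_force: 33.2
```

>>> carry_out(
  series="0.004 -0.0005 0 0; 0 0 0.02 0; 0 0 0.03 0; 0 0 0.03 0; 0 0 0 0; 0 0 0 0",
  grip_force=60,
)

```text
time: 13.9
tool_pos: [0.4743, 0.2406, 0.2532]
tcp_rot: [-0.185, -3.134, 0.001]
wrist_force: [-0.1, 0.5, -2.3]
width: 0.457
grip_force: 64.8
```

```bash
python3 - <<'E'
from h import *
s=bot.read_state();print(s["time"],s["tool_pos"],s["wrist_force"])
im,d,K,T=cam("wrist");cv2.imwrite("pics/w5.png",im);np.savez("w5.npz",im=im,d=d,K=K,T=T);W=cloud(d,K,T)
print(im[230:375:3,262].max(-1)); print(im[320,195:330:3].max(-1)); print(d[230:375:8,262].round(3))
print(face(W,280,335,214,310)); print(face(W,290,325,234,290))
E
```

```text
13.9 [0.4743233  0.24061781 0.2532003 ] [-0.07047421  0.49234776 -2.26012869]
[104 102 255 252  44  50  49  51  49  52  76  83  93  93  25  26  25  30
 181 182 180 181 182 185 185 185 186 187 186 188 189 191  21  25  24  38
  93  87  94  94  97  86  21  20  20  21  20  20  20]
[ 21  23  21  36  76  84  91  92  23  25  24  23  43 188 187 187 188 190
 190 189 190 190 189 189 188 186 186 186 185 184 185 184 157  22  25  25
  25  67  95  93  86  71  21  20  20]
[0.353 0.34  0.146 0.123 0.112 0.111 0.111 0.109 0.111 0.109 0.111 0.109
 0.109 0.11  0.113 0.413 0.083 0.079 0.075]
(array([-0.28889129,  0.03695309,  0.95664847]), array([0.47021878, 0.24106091, 0.28670467]), 4835, np.float64(16.9325129674719), np.float64(172.7106809408614))
(array([-0.2937746 ,  0.03923468,  0.95506917]), array([0.47003042, 0.24102713, 0.28689534]), 1839, np.float64(17.240485854462353), np.float64(172.39295165956358))
```

Tilt is 17° with lean azimuth 172.6°. A −20° turn about the vertical lines it up with the face's lean of about 153°. Next I move to a hover where the wrist camera sees the ring.

>>> carry_out(
  series="0.006 -0.025 0 0; 0.012 -0.045 0 -2; 0.012 -0.05 0 -2; 0.012 -0.05 0 -2; 0.012 -0.05 0 -2; 0.012 -0.05 0 -2; 0.012 -0.05 0 -2; 0.012 -0.05 0 -2; 0.012 -0.05 0 -2; 0.012 -0.045 0 -2; 0.012 -0.025 -0.02 -2; 0.007 -0.01 -0.03 0; 0 0 0 0; 0 0 0 0; 0 0 0 0",
)

```text
time: 15.82
tool_pos: [0.6087, -0.2586, 0.2061]
tcp_rot: [0.726, 3.055, -0.0]
wrist_force: [-0.2, 0.6, -0.8]
width: 0.462
grip_force: 64.6
```

```bash
python3 - <<'E'
from h import *
s=bot.read_state();print(s["time"],s["tool_pos"],s["wrist_force"])
im,d,K,T=cam("wrist");cv2.imwrite("pics/w6.png",im);np.savez("w6.npz",im=im,d=d,K=K,T=T);W=cloud(d,K,T)
print(face(W,280,335,214,310))
print(spot_in("wrist","housing"))
E
```

```text
15.825 [ 0.60874645 -0.25863337  0.20609405] [-0.19605933  0.57315741 -0.8193022 ]
(array([-0.26433133,  0.13492263,  0.95494756]), array([ 0.60487765, -0.25677176,  0.23956734]), 4914, np.float64(17.2639810147727), np.float64(152.95887135088128))
[{'rect': [285.8, 121.7, 146.1, 119.0], 'score': 0.76}]
```

View pics/w6.png

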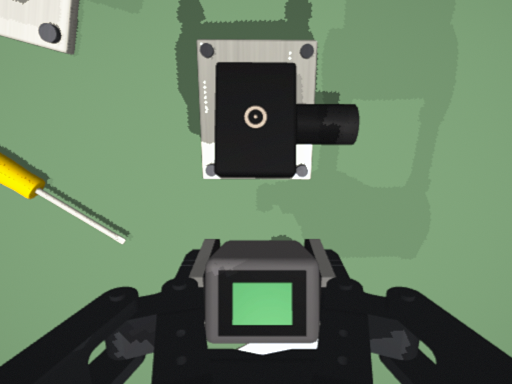

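The ring is at (255.5,117), and the moulding is square to the image. The tester's top face is centred near (262,303). Now the final offsets.

```bash
python3 - <<'E'
from h import *
z=np.load("w6.npz"); im,d,K,T=[z[k] for k in("im","d","K","T")]; W=cloud(d,K,T); t=bot.read_state()["tool_pos"]
n,c,*_=face(W,280,335,214,310)
def onplane(u,v,n,c):
    r=T[:3,:3]@np.array([(u-K[0,2])/K[0,0],(v-K[1,2])/K[1,1],1]);return T[:3,3]+r*((c-T[:3,3])@n)/(r@n)
g=im.max(-1).astype(int); m=(g[105:130,242:270]>110); v,u=np.where(m); u0,v0=(u.min()+u.max())/2+242,(v.min()+v.max())/2+105
nf,cf,k,ti,az=face(W,72,168,222,290); S=onplane(u0,v0,nf,cf); print("ring px",u0,v0,"S",S,"face",nf,ti,az)
print("angle",np.degrees(np.arccos(n@nf)))
print("col edges",im[300,195:330].max(-1)); print("row edges",im[235:360,262].max(-1))
top=onplane(262,303,n,c); print("top",top-t, "P",top-.03*n-t,"tip",top-.088*n-t)
P=t+[0,0,.0056]; tip2=P-.058*n; print("tip2",tip2-t); print("S-tip2",S-tip2,"S-tip1",S-(top-.088*n))
E
```

```text
ring px 255.0 116.5 S [ 0.55422325 -0.2370835   0.07521633] face [-0.30533849  0.15675225  0.9392535 ] 20.07343268112969 152.82530208358716
angle 2.80977519671891
col edges [ 26  23  25  25  25  24  23  24  25  33  59  78  86  89  93  97 102 105
 105 106 106 106  93  56  29  26  28  28  28  29  31  29  28  30  27  28
  37 105 181 201 200 200 199 201 201 202 201 202 202 202 203 202 203 204
 203 204 203 203 203 205 204 204 205 205 204 204 205 205 205 205 205 206
 207 207 207 207 207 206 207 207 207 207 207 205 205 205 204 204 205 204
 204 204 204 204 205 204 154  79  33  28  29  31  31  32  32  31  31  32
  30  31  36  77 104 109 110 109 109 107 105 102  99  97  94  80  51  29
  23  24  23  24  26  25  25  23  25]
row edges [167 167 167 168 158 106  58  57  56  57  57  57  57  57  56  57  57  56
  57  56  57  56  57  65  72  81  87  92  97 101 103 106 110 110 102  60
  33  30  31  32  31  32  30  31  31  31  35  93 173 201 201 200 203 202
 203 203 203 203 203 203 203 204 204 205 204 205 207 208 206 207 207 207
 207 208 208 208 209 209 209 208 209 209 210 209 211 211 211 213 215 193
  66  25  26  27  28  28  28  29  27  26  42  76 105 105 101 100  95 114
 216 255 255 254 254 254 253 253 253 255 255 175  52  19  24  23  21]
top [-0.00502584  0.00275317  0.03288791] P [ 0.0029041  -0.0012945   0.00423948] tip [ 0.01823531 -0.00912002 -0.05114748]
tip2 [ 0.01533122 -0.00782551 -0.04978696]
S-tip2 [-0.0699389   0.02952552 -0.0812745 ] S-tip1 [-0.072843    0.03082002 -0.07991398]
```

>>> carry_out(
  series="-0.0172 0.0071 0 0; -0.02 0.009 0 0; -0.02 0.009 -0.01 0; -0.02 0.008 -0.02 0; 0 0 -0.02 0; 0 0 -0.0116 0; 0 0 0 0; 0 0 0 0",
)

```text
time: 16.92
tool_pos: [0.532, -0.2265, 0.1436]
tcp_rot: [0.727, 3.055, -0.0]
wrist_force: [-0.2, 0.6, -1.8]
width: 0.46
grip_force: 64.6
```

```bash
python3 - <<'E'
from h import *
s=bot.read_state();print(s["time"],s["tool_pos"],s["wrist_force"])
im,d,K,T=cam("scene");np.savez("s3.npz",im=im,d=d,K=K,T=T)
Ti=np.linalg.inv(T)
def px(p): q=Ti[:3,:3]@p+Ti[:3,3]; return K[:2,:2]@(q[:2]/q[2])+K[:2,2]
S=np.array([.5542,-.2371,.0752]);n=np.array([-.264,.135,.955]);t=s["tool_pos"]
for nm,tip in(("tip2",t+[.0153,-.0078,-.0498]),("tip1",t+[.0182,-.0091,-.0511])): print(nm,px(tip),px(S),"S-tip",S-tip)
c=px(S).astype(int);cr=im[c[1]-45:c[1]+30,c[0]-50:c[0]+50];cv2.imwrite("pics/s3.png",cv2.resize(cr,None,fx=8,fy=8,interpolation=cv2.INTER_CUBIC));print("crop origin",c[0]-50,c[1]-45)
E
```

```text
16.925 [ 0.53204831 -0.226464    0.1435746 ] [-0.19401164  0.61040824 -1.80965692]
tip2 [228.92406646 186.36240684] [228.06435127 192.36576169] S-tip [ 0.00685169 -0.002836   -0.0185746 ]
tip1 [228.35091132 187.30813061] [228.06435127 192.36576169] S-tip [ 0.00395169 -0.001536   -0.0172746 ]
crop origin 178 147
```

View pics/s3.png

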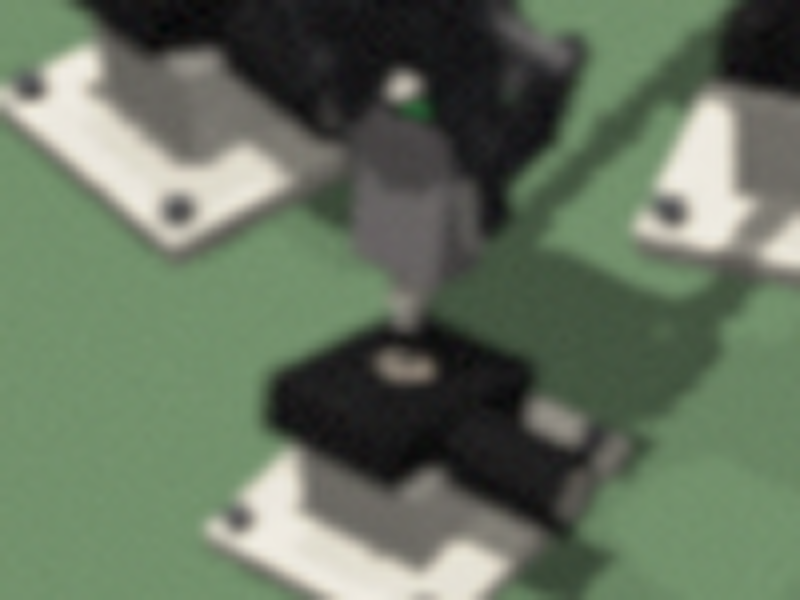

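In the scene crop the tip ends at (407,333), just above the ring at (405,366), so it is laterally lined up. I approach to about 3 mm, then feel for contact along the tester's axis.

>>> carry_out(
  series="0.0015 -0.0006 -0.005 0; 0.0016 -0.0006 -0.005 0; 0.0015 -0.0006 -0.005 0; 0 0 0 0; 0 0 0 0; 0 0 0 0",
)

```text
time: 17.73
tool_pos: [0.5357, -0.2278, 0.1281]
tcp_rot: [0.727, 3.056, -0.0]
wrist_force: [-0.4, -0.7, -0.9]
width: 0.459
grip_force: 64.6
```

>>> carry_out(
  series="0.0003 -0.0001 -0.001 0; 0.0003 -0.0001 -0.001 0; 0.0003 -0.0002 -0.001 0; 0 0 0 0; 0 0 0 0; 0 0 0 0",
)

```text
time: 18.48
tool_pos: [0.5366, -0.2283, 0.1251]
tcp_rot: [0.727, 3.056, -0.0]
wrist_force: [-0.6, 1.0, 1.4]
width: 0.461
grip_force: 64.7
```

>>> carry_out(
  series="0.0003 -0.0001 -0.001 0; 0.0003 -0.0001 -0.001 0; 0 0 0 0; 0 0 0 0; 0 0 0 0",
)

```text
time: 19.1
tool_pos: [0.5372, -0.2285, 0.1231]
tcp_rot: [0.727, 3.056, -0.0]
wrist_force: [-0.2, -0.6, 1.9]
width: 0.463
grip_force: 64.8
```

```bash
python3 - <<'E'
from h import *
F=[]
for i in range(14): F.append(bot.read_state()["wrist_force"]); im,d,K,T=cam("wrist" if i<13 else "scene")
print(np.mean(F,0),np.std(F,0),bot.read_state()["tool_pos"])
print(T is not None); cv2.imwrite("pics/s4.png",im)
Z=cloud(*cam("wrist")[1:]); print(face(Z,280,335,214,310))
E
```

```text
[-0.29356559 -0.35903362  2.48880761] [0.53876828 0.54605193 0.44384324] [ 0.53719708 -0.22848133  0.12304116]
True
(array([-0.26153966,  0.13267743,  0.95603018]), array([ 0.53335667, -0.22669378,  0.1565426 ]), 4872, np.float64(17.053726022611006), np.float64(153.1016053815698))
```

```bash
python3 - <<'E'
from h import *
a=np.load("s3.npz")["im"].max(-1);b=cv2.imread("pics/s4.png").max(-1)
print(np.arange(222,237));
for v in range(180,199): print(v,a[v,222:237],b[v,222:237])
E
```

```text
[222 223 224 225 226 227 228 229 230 231 232 233 234 235 236]
180 [132 129 124 113 106 101 100 101 102 100  90  74  69  63  68] [107 101 103 103 103 103 105 104 103 104  95  85  81  80  72]
181 [142 139 139 133 116 103  98 104 102  98  88  72  69  74  77] [106 103 103 104 102 103 105 104 103 103  94  83  79  81  75]
182 [146 145 146 139 126 111 104 102 101  94  84  79  78  80  83] [108 102 105 104 105 103 105 104 105 100  93  80  74  84  80]
183 [146 145 145 142 134 123 116 112 101  91  85  83  85  87  88] [107 105 102 103 105 104 102 103 105 101  89  75  75  82  82]
184 [145 144 147 144 140 136 134 121 101  88  82  85  85  87  86] [112 106 103 102 105 102 103 104 103 101  87  73  67  75  79]
185 [146 144 144 137 134 137 132 115  91  76  77  81  87  87  85] [122 110 104 103 101 104 103 103 103  98  84  72  67  68  75]
186 [143 138 130 117 109 116 120 103  75  57  62  75  78  83  86] [134 119 105  94  95 101 103 103 103  99  87  68  64  62  73]
187 [128 114  96  79  73  91  99  87  57  35  40  49  61  72  76] [126 107  86  76  86  96  99 101 103  97  83  68  58  62  70]
188 [90 71 57 
[... 498 characters left out ...]
 55  26  20  22  15] [ 30  33  55  88 113 130 129 109  89  67  40  20  19  20  19]
193 [ 31  34  46  79 114 130 131 131 132 111  65  30  21  22  25] [ 31  30  45  74 106 131 130 110  92  74  43  23  17  20  26]
194 [33 31 31 48 72 93 96 97 95 80 50 28 26 30 25] [28 30 36 46 67 89 93 80 69 54 33 20 22 26 28]
195 [34 32 33 33 37 43 47 44 40 36 29 29 31 28 27] [34 33 30 31 36 45 42 41 36 34 27 25 25 25 28]
196 [34 31 32 29 26 30 29 29 29 29 29 28 30 26 24] [30 31 31 28 26 30 32 30 27 28 31 28 32 29 30]
197 [30 33 31 29 27 30 29 31 28 28 30 30 28 27 23] [33 29 31 26 31 29 28 28 32 30 29 27 32 26 22]
198 [31 30 31 28 32 27 26 32 28 27 25 25 22 26 25] [30 31 32 27 26 32 25 31 29 32 25 29 21 21 26]
```

```bash
python3 -c "
from workcell import bot
print(bot.finish_job())"
```

```text
the job is handed in; nothing more can be done
None
```

I handed the job in with the drawer open and the tester held still on the ring: about 1–2 mm off centre, 3° from square, the plunger in about 5 mm at about 4 N (all estimated from the cameras and the wrist force); no verdict was returned.

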